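# Draw the lint filter from the thread-suction box and hold it over the scrap tin

### The job

The suction box's lint filter is due for brushing off: slide the bolt that locks the cover flap fully back, swing the flap right over so that it stays open by itself, draw the filter plate straight up out of its channels by its grip and carry it upright to the scrap tin. Finish while holding it: keep the filter in the gripper, upright, still and centred over the tin with its width along the tin's long side, its lower edge a few centimetres above the rim, ready to be brushed. Leave the bolt drawn and the flap open, and do not shift the tin or disturb anything else on the bench.

Things in the scene. Friction and masses are not known exactly. Their poses are not given: they have to be found in the camera images.
- suction_box: cream thread-suction box, fixed, 300 mm deep (x) x 360 wide (y) x 150 high. Origin: on the table under the filter slot; +x to its rear, z up; front face at x = -75 mm, sides at y = +-180. Under the flap a chamber opens in its top, x -60 to 74, y -75 to 75, its floor 20 mm above the table. Black suction mouth at the front's left, switch panel at its right.
- slot (a point): filter slot: a point on the chamber floor, box (0, 0, 20) mm, midway between two upright channels on the chamber's side walls. They guide the filter's side edges (10 mm of each, 2 mm play all round) and end 90 mm above this floor; the flap's underside is 124 mm above it. The filter must rise 90 mm to leave them, 130 mm to clear the box's top.
- catch (a joint): slide bolt on the box's top, locks the flap: 0 = locked (22 mm wide steel tongue 11 mm over the flap's right edge); grows as it slides to the box's -y side (the robot's right), away from the flap; 0.025 m = fully drawn, its stop. 2 N friction, stays where left. The flap cannot rise until it is drawn about 12 mm.
- catch_grip (a point): middle of the bolt's black grip: upright block 26 mm (box x) x 12 mm (box y), its top 8 mm above this point; the point is 22.5 mm above the box's top, and the block stands on the steel bolt, whose top is 7 mm above the box's top. Locked, at box (-45, -112, 172.5) mm.
- flap (a joint): angle of the cream cover flap, rad: 0 = closed, flush with the box's top; 1.9 = open against its stop, leaning back past upright. Hinged along box y at its far edge; falls shut if left below about 1.57, falls gently open beyond. 147 mm from hinge to front edge, 164 mm wide, 6 mm thick, 0.22 kg.
- flap_tab (a point): point in the grey lifting tab at the middle of the flap's front edge: 26 mm wide (box y), 8 mm thick, sticking out 36 mm level beyond the box's front face, nothing under it but the table. The point is 167 mm from the hinge axis, 20 mm out from the front face; closed, at box (-95, 0, 147) mm.
- flap_hinge (a point): middle of the flap's hinge axis, fixed at box (72, 0, 147) mm; the axis runs along the box's y.
- filter: lint filter plate, hidden under the flap, loose in its channels: wire mesh in an aluminium frame 130 mm wide (its y) x 12 thick (x) x 85 tall, on its top edge a grey pull grip 30 (y) x 12 (x) x 34 mm tall; about 0.16 kg. Origin: middle of the lower edge, z up. At the start it stands upright on the slot point within 1 mm, axes along the box's.
- filter_grip (a point): point in the pull grip, 105 mm above the filter's lower edge, 14 mm below the grip's top, 20 mm above the frame's top edge; 125 mm above the table at the start.
- tin: open scrap tin, loose, 0.45 kg: 220 mm long (its y) x 150 mm (its x) x 65 mm tall, 3 mm walls, plain tinplate with a rolled brass rim, a few empty bobbins in it. Origin: centre of its underside; z up.
- brush: wooden hand brush, 190 mm long, lying on the table on the robot's side of the tin. Bystander, leave it be; origin at its underside.
- screwdriver: screwdriver, 160 mm, lying in front of the suction box. Bystander, leave it be; origin at its underside.
- snips: small steel thread snips, about 110 mm, lying in front of the suction box. Bystander, leave it be; origin at its underside.
- thread_cone: cone of thread, 60 mm base, 135 mm tall, standing behind the tin. Bystander, leave it be; origin at its underside.
- oil_bottle: slim oil bottle, 42 mm diameter, 120 mm tall, standing behind the tin. Bystander, leave it be; origin at its underside.
- tape_roll: roll of tape, 90 mm outside, 24 mm tall, lying on the rear left of the suction box's top. Bystander, leave it be; origin at its underside.
- button_jar: glass jar, 56 mm diameter, 58 mm tall, on the rear right of the suction box's top. Bystander, leave it be; origin at its underside.

How it is judged (in metres and radians):
On the way, in this order (a step that is already met when the one before it is completed fails the run):
1. the bolt is drawn clear of the flap, the flap still down (value of joint catch above 0.017 m and value of joint flap below 0.3 rad), for 0.1 s.
2. the flap is swung past upright with the filter still in its channels (value of joint flap above 1.6 rad and z of filter in the frame of suction_box below 0.05 m), for 0.2 s.
3. the filter is drawn up clear of the box, held in the gripper, the flap open (z of filter in the frame of suction_box above 0.15 m and contact force between the fingers and filter above 1 N and value of joint flap above 1.5 rad), for 0.1 s.
At the end, for the whole second after the job is handed in: Filter held in the gripper, touching neither tin nor box: upright within 0.25 rad, lower edge 8 to 100 mm above the rim, middle within 35 mm of the tin's centre, width within 0.3 rad of the tin's long side, below 30 mm/s; flap open beyond 1.5 rad, bolt drawn at least 15 mm (z of filter in the frame of tin between 0.073 and 0.165 m and horizontal distance between filter and tin below 0.035 m and angle between filter's own z axis and vertical below 0.25 rad and angle between the y axis of filter and the y axis of tin, either way round below 0.3 rad and contact force between the fingers and filter above 1 N and linear speed of filter below 0.03 m/s and contact force between filter and tin below 0.1 N and contact force between filter and suction_box below 0.1 N and value of joint flap above 1.5 rad and value of joint catch above 0.015 m); the arm keeps its last pose, push and grip.
It fails at once if the filter is tipped by more than 0.6 rad (angle between filter's own z axis and vertical above 0.6 rad).
It fails at once if the tin is shifted by more than 20 mm (distance of tin from where it was at the start of the episode above 0.02 m).
It fails at once if a bystander is shifted by more than 25 mm (distance of any of brush, screwdriver, snips, thread_cone, oil_bottle, tape_roll, button_jar from where it was at the start of the episode above 0.025 m).
It also fails if it takes over 69 s, if anything falls off the work surface, if the arm or the gripper's body presses on something with over 40 N, if the wrist force passes 120 N, or if a joint passes its speed limit or range.

### The arm

A 6-joint arm with a two-finger parallel gripper is mounted at the origin on the work surface. World frame = base frame: x ahead of the robot, y to its left, z up, the work surface at z = 0. Lengths are in mm, angles in rad, forces in N, time in s.
With the tool pointing down it reaches from about 275 to 975 mm from the base axis. Payload 8.4 kg.
Tool frame: the origin (TCP) lies on the centre line of the jaws, within the pads' length; the fingertips stand 17 mm ahead of it and the grasp point (between the pads) lies 2 mm behind it; z points along the fingers, y is the line along which they close (so a half turn about z gives the same grasp; the last joint's range is limited). The gripper opens to 92 mm and grips with 3 to 60 N. Pads are 20 mm wide; open, the fingers measure 128 mm over their backs; the gripper's body (75 mm by 189 mm) begins 69 mm behind the grasp point.
Start: joints at [-0.002, 0.353, 1.633, -0, 1.155, -0.002], TCP at [625.002, -0, 231.583] pointing down, gripper open.
Joint ranges: [-2.63, 2.63], [-0.92, 2.1], [0.06, 2.66], [-1.3, 4.44], [0, 2.69], [-3.02, 3.02]. Speed limits (rad/s): [2.22, 2.22, 2.79, 3.14, 3.14, 3.14].

### API

Orientations are given as [roll, pitch, yaw] about the fixed x, y, z axes, in that order (R = Rz(yaw) Ry(pitch) Rx(roll)).
In Python, from workcell import * gives the robot as it stands. The module is installed in compiled form; this text tells all that it offers. Calls block until the motion is done:
- goto(position, orientation): joint-space move of the TCP to a pose.
- servo_line(position, orientation=None, vel=150, threshold=None): straight line of the TCP; orientation=None keeps the orientation; vel is the mean speed in mm/s. With threshold (N) it stops when the force on the tool has changed by that much, and returns True; else False.
- move_joints(angles): joint-space move.
- grip(opening, grasp_force=None): opening from 0.0 (shut) to 1.0 (fully open); grasp_force is the grip in N (None keeps the last); returns when the fingers have stopped.
- dwell(seconds).
- solve_ik(position, orientation): joint angles nearest the present ones, or None.
- get_state(): the state.
- camera(name): name is "scene" or "side" or "wrist"; returns a dict with "image" (480x640x3 uint8, blue, green, red), "fx", "fy", "cx", "cy" (pixels), "rvec" (rotation vector, rad) and "tvec" (3), from world to camera coordinates, as OpenCV has them. Camera axes: x right, y down, z forward; pixel columns grow to the right and rows downward; lengths in mm; the calibration is good to about 2 mm. The wrist camera is an equidistant fisheye: a pixel r from the principal point sees the ray r / f radians off the axis. A picture is of the moment at which its call begins. There is no depth.
A pose or a line that the arm cannot do raises Unreachable and nothing moves.
- close_job(): hands the job in; it is judged then, once.
Trained networks look in the newest picture that a camera, given by its name, has taken for a name from the list of things; names that differ only in an ending like _2 or _b are one class to them, and where a whole thing is asked for, a point or a joint stands for the part that bears it (a point fixed in the world has none). Each returns a list of dicts, best first, with "score" (0 to 1); they miss things now and then, are a little off and sometimes report something else, mostly with a low value. They report only what shows in the picture. A call takes as long as a camera call.
- regions_of(camera, label): "mask" (480x640 bool, what is visible of it) and "extent" ([left, top, width, height] in pixels, round what is visible of it).
- spot_point(camera, label): "at" ([column, row] in pixels: a listed point, or the origin of a listed thing).
The state is a dict: "t": time; "q": joint angles; "joint_velocities": joint speeds; "tau": joint torques, N m; "ee_pos": TCP position; "ee_rot": TCP orientation; "contact_force": force on the tool from outside, world axes, zero at the start; "torque": the same for the moment, N m; "gripper_width": opening from 0.0 (shut) to 1.0 (fully open); "grip_force": force on a finger pad.
Only numpy, scipy, OpenCV 4.12 (cv2) and the standard library are available. Lean on these libraries where they do the work, as an engineer would, in place of code of your own. Each camera call takes 0.05 s, during which the arm holds its last target. There are 200 camera calls.

## Working session

There is one attempt and no reset: what is moved stays moved. The work goes in short steps, each a Python script; the robot and the scene stay as the last script left them, time stands still between calls to the robot, and variables do not carry over. Pictures are saved under pics/ and viewed, at most 10 in all, crops included, and the job is handed in when it is done.

```bash
mkdir -p pics; cat > h.py <<'E'
from workcell import *
import numpy as np, cv2
def ray(c,px):
    K=np.array([[c["fx"],0,c["cx"]],[0,c["fy"],c["cy"]],[0,0,1.]])
    R=cv2.Rodrigues(np.array(c["rvec"],float))[0]; t=np.array(c["tvec"],float).ravel()
    o=-R.T@t; d=R.T@np.linalg.inv(K)@np.array([px[0],px[1],1.]); return o,d
def atz(c,px,z):
    o,d=ray(c,px); return o+d*(z-o[2])/d[2]
def proj(c,P):
    K=np.array([[c["fx"],0,c["cx"]],[0,c["fy"],c["cy"]],[0,0,1.]])
    return cv2.projectPoints(np.array(P,float).reshape(-1,1,3),np.array(c["rvec"],float),np.array(c["tvec"],float),K,None)[0].reshape(-1,2)
E
python3 - <<'E'
from h import *
H={"catch_grip":172.5,"flap_tab":147,"flap_hinge":147,"suction_box":0,"tin":0,"brush":0,"screwdriver":0,"snips":0,"thread_cone":0,"oil_bottle":0,"tape_roll":150,"button_jar":150}
for n in("scene","side"):
    c=camera(n); cv2.imwrite(f"pics/{n}0.png",c["image"])
    print(n,"cam at",ray(c,(320,240))[0].round())
    for k,z in H.items():
        for r in spot_point(n,k)[:2]: print(k,round(r["score"],2),np.round(r["at"]),atz(c,r["at"],z).round(1))
print(get_state())
E
```

```text
scene cam at [ 928.  457. 1182.]
catch_grip 0.73 [378. 279.] [490.6 130.8 172.5]
catch_grip 0.47 [256. 230.] [ 594.1 -105.9  172.5]
flap_tab 0.78 [444. 299.] [418.  234.6 147. ]
flap_hinge 0.86 [387. 360.] [583.7 248.6 147. ]
flap_hinge 0.39 [442. 294.] [412.3 224.9 147. ]
suction_box 0.89 [407. 362.] [506.7 249.6   0. ]
tin 0.81 [256. 234.] [ 542.3 -193.4    0. ]
screwdriver 0.59 [483. 327.] [332.7 302.6   0. ]
screwdriver 0.58 [416. 285.] [365.6 138.8   0. ]
snips 0.85 [416. 285.] [366.5 139.6   0. ]
snips 0.39 [406. 357.] [501.3 240.7  -0. ]
thread_cone 0.84 [219. 287.] [ 689.2 -141.8    0. ]
oil_bottle 0.56 [196. 254.] [ 676.2 -241.2    0. ]
button_jar 0.91 [303. 354.] [686.6 141.3 150. ]
button_jar 0.71 [388. 366.] [590.5 257.8 150. ]
side cam at [ 424. -626.  917.]
catch_grip 0.65 [282. 191.] [484.  124.3 172.5]
flap_hinge 0.75 [312. 154.] [570.3 258.3 147. ]
suction_box 0.47 [279. 191.] [490.4 298.8   0. ]
tin 0.75 [332. 363.] [ 536.7 -192.9    0. ]
brush 0.74 [258. 375.] [ 391.6 -195.1    0. ]
snips 0.46 [230. 246.] [357.7 135.    0. ]
thread_cone 0.6 [399. 335.] [ 685.1 -153
[... 247 characters left out ...]
5.6  150. ]
{'t': 1.3, 'q': array([-2.39402782e-03,  3.53001929e-01,  1.63343469e+00,  3.07570604e-05,
        1.15517504e+00, -2.42473016e-03]), 'joint_velocities': array([-0.00135491, -0.00280313, -0.00062   ,  0.00027388,  0.00035159,
       -0.00231719]), 'tau': array([ 1.47371538e-03, -5.93765938e+01, -3.34566665e+01,  6.96973060e-02,
        1.59863272e-02,  3.58617490e-05]), 'ee_pos': array([6.24990092e+02, 1.33923941e-02, 2.31566892e+02]), 'ee_rot': array([-3.14157371e+00, -2.81843572e-05,  1.57081461e+00]), 'contact_force': array([-0.43917765, -0.6491807 ,  0.34164448]), 'torque': array([-0.02133368,  0.04495819, -0.01006917]), 'grip_force': 0.0, 'gripper_width': 1.0013779241601282}
```

View pics/scene0.png

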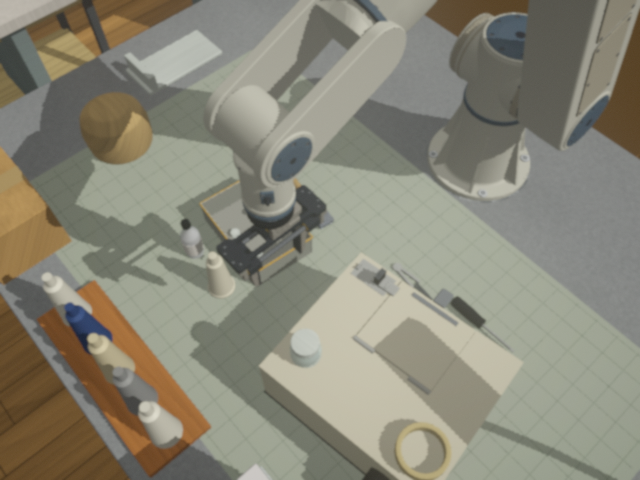

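View pics/side0.png

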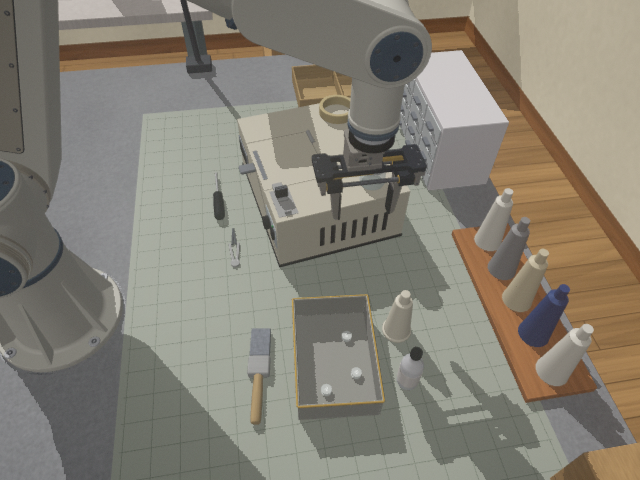

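```bash
python3 - <<'E'
from h import *
from scipy.optimize import least_squares
s=camera("scene");d=camera("side")
def T(p,P):
    P=np.array(P,float);c,n=np.cos(p[2]),np.sin(p[2])
    return np.c_[p[0]+c*P[:,0]-n*P[:,1],p[1]+n*P[:,0]+c*P[:,1],P[:,2]]
def fit(p0,obs):
    def f(p):
        r=[]
        for c,px,P in obs: r+=list(proj(c,T(p,[P]))[0]-px)
        return r
    o=least_squares(f,p0,loss="soft_l1",f_scale=2,x_scale=[10,10,.1]); print(o.x.round(3)); print(np.round(f(o.x),1).reshape(-1,2).tolist()); return o.x
fit([506,248,.08],[(s,(378,279),(-45,-112,172.5)),(s,(444,299),(-95,0,147)),(s,(363,258),(-75,-180,150)),(s,(521,364),(-75,180,150)),(s,(262,366),(225,-180,150)),
 (s,(387,360),(72,0,147)),(d,(282,191),(-45,-112,172.5)),(d,(248,168),(-95,0,147)),(d,(281,262),(-75,-180,0)),(d,(402,238),(225,-180,0)),(d,(239,121),(-75,180,150))])
m=regions_of("side","tin")
import itertools
q=cv2.approxPolyDP(cv2.convexHull(np.argwhere(m[0]["mask"])[:,::-1].astype(np.int32)),6,True).reshape(-1,2);print(m[0]["score"],q.tolist())
fit([540,-193,0],[(d,(294,297),(-75,110,65)),(d,(369,296),(75,110,65)),(d,(382,404),(75,-110,65)),(d,(299,406),(-75,-110,65))])
E
```

```text
[5.13309e+02 2.47006e+02 1.51000e-01]
[[1.9, -2.0], [-1.4, -0.2], [-2.7, -5.5], [0.8, 0.4], [-5.5, -0.6], [3.0, 4.2], [0.3, -2.2], [-0.1, -0.0], [-0.4, 4.4], [0.1, -2.1], [0.1, -2.9]]
0.56 [[377, 414], [298, 418], [293, 298], [367, 296], [384, 396]]
[ 5.42430e+02 -1.92256e+02 -1.21000e-01]
[[0.6, 1.3], [0.1, 0.1], [1.1, -1.3], [-2.5, 0.1]]
```

```bash
cat >> h.py <<'E'
BX=np.array([513.3,247.0,0.151])
def box(P):
    c,n=np.cos(BX[2]),np.sin(BX[2]); return [BX[0]+c*P[0]-n*P[1],BX[1]+n*P[0]+c*P[1],P[2]]
def ori(a=0): return [np.pi,-a,BX[2]]
def wray(c,px):
    v=np.array([(px[0]-c["cx"])/c["fx"],(px[1]-c["cy"])/c["fy"]]); th=np.hypot(*v)
    d=np.r_[v/max(th,1e-9)*np.sin(th),np.cos(th)]
    R=cv2.Rodrigues(np.array(c["rvec"],float))[0]; return -R.T@np.array(c["tvec"],float).ravel(),R.T@d
def watz(c,px,z):
    o,d=wray(c,px); return o+d*(z-o[2])/d[2]
def tobox(w):
    c,n=np.cos(BX[2]),np.sin(BX[2]); x,y=w[0]-BX[0],w[1]-BX[1]; return np.round([c*x+n*y,-n*x+c*y],1)
E
python3 - <<'E'
from h import *
for p,a in[(box((-45,-112,0)),0)]: print(solve_ik([p[0],p[1],179],ori()))
for th in(0,.5,1,1.5,1.8):
  for a in(.6,.3,0,-.3):
    P=box((72-174*np.cos(th),0,147+174*np.sin(th))); q=solve_ik(P,ori(a)); print(th,a,None if q is None else np.round(q,2))
p=box((-45,-112,0)); servo_line([p[0],p[1],260],ori(),vel=250)
c=camera("wrist"); cv2.imwrite("pics/w1.png",c["image"])
for k,z in{"catch_grip":172.5,"flap_tab":147,"flap_hinge":147,"suction_box":0,"snips":0,"button_jar":150}.items():
    for r in spot_point("wrist",k)[:2]: print(k,round(r["score"],2),np.round(r["at"]),watz(c,r["at"],z).round(1),tobox(watz(c,r["at"],z)))
s=camera("scene")
for r in spot_point("scene","tin")[:1]: print("tin",r["score"],atz(s,r["at"],0))
for r in regions_of("scene","tin")[:1]: print(cv2.minAreaRect(np.argwhere(r["mask"])[:,::-1].astype(np.float32)))
cv2.imwrite("pics/s1.png",s["image"]); print(get_state()["t"])
E
```

```text
[ 2.57610262e-01  2.25115236e-01  1.94297184e+00 -4.44089210e-16
  9.73505580e-01  1.67740659e+00]
0 0.6 None
0 0.3 [ 0.6   0.11  2.22 -0.25  0.55  2.22]
0 0 [ 0.51  0.23  2.03 -0.    0.89  1.93]
0 -0.3 [0.45 0.38 1.84 0.09 1.21 1.82]
0.5 0.6 [ 0.7  -0.07  2.29 -0.68  0.48  2.66]
0.5 0.3 [ 0.58  0.01  2.1  -0.18  0.76  2.11]
0.5 0 [ 0.49  0.15  1.91 -0.    1.08  1.91]
0.5 -0.3 [0.44 0.31 1.73 0.08 1.39 1.83]
1 0.6 [ 0.62 -0.07  2.13 -0.48  0.58  2.37]
1 0.3 [ 0.52  0.03  1.93 -0.14  0.91  2.01]
1 0 [ 0.46  0.18  1.73 -0.    1.24  1.88]
1 -0.3 [0.41 0.35 1.54 0.08 1.55 1.82]
1.5 0.6 [ 0.53  0.03  1.97 -0.38  0.61  2.2 ]
1.5 0.3 [ 0.47  0.14  1.75 -0.11  0.97  1.94]
1.5 0 [ 0.42  0.29  1.53 -0.    1.33  1.84]
1.5 -0.3 [0.38 0.46 1.31 0.07 1.66 1.8 ]
1.8 0.6 [ 0.49  0.12  1.88 -0.34  0.6   2.15]
1.8 0.3 [ 0.44  0.22  1.65 -0.1   0.98  1.91]
1.8 0 [ 0.4   0.37  1.42 -0.    1.35  1.82]
1.8 -0.3 [0.37 0.55 1.18 0.06 1.71 1.79]
catch_grip 0.72 [328. 259.] [481.5 126.3 172.5] [ -49.6 -114.6]
flap_tab 0.58 [188. 305.] [417.  231.4 147. ] [-97.6  -0.9]
flap_hinge 0.71 [171.  93.] [581.7 259.5 147. ] [69.5  2. ]
suction_box 0.92 [220. 175.] [508.9 251.7   0. ] [-3.7  5.3]
snips 0.81 [302. 305.] [368.2 137.5   0. ] [-159.9  -86.4]
button_jar 0.4 [171.  93.] [581.4 258.2 150. ] [69.   0.8]
tin 0.86 [ 544.56627243 -198.3109458     0.        ]
((257.4263000488281, 225.85403442382812), (105.20896911621094, 76.7697525024414), 53.74616622924805)
3.5167
```

View pics/w1.png

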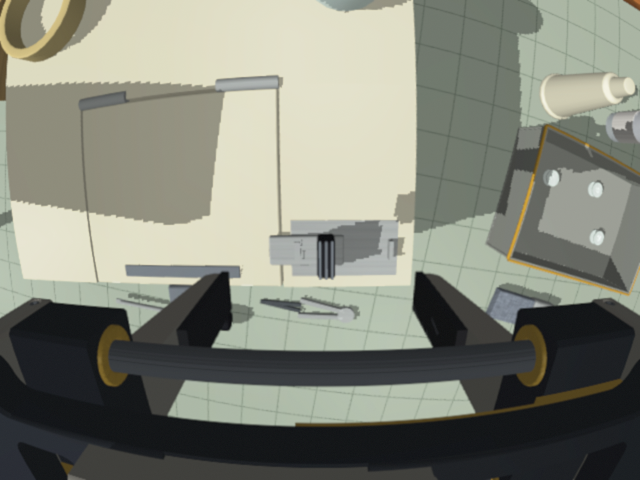

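View pics/s1.png

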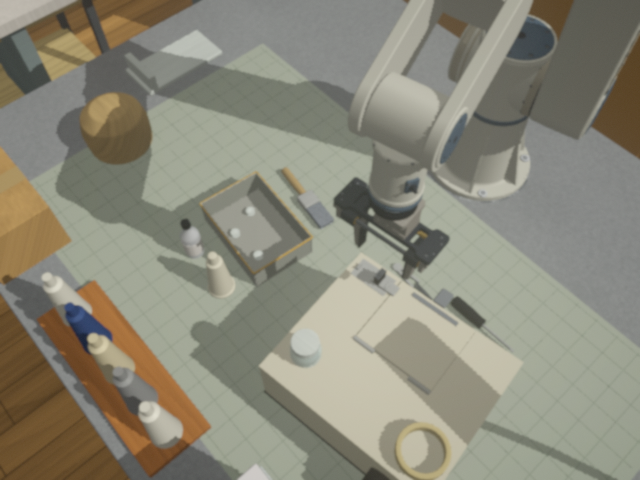

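```bash
sed -i 's/^BX=.*/BX=np.array([511.3,246.5,0.151])/' h.py
python3 - <<'E'
from h import *
print(servo_line(box((-45,-112,178)),ori(),vel=120,threshold=15))
grip(0.0,20); s=get_state(); print(s["gripper_width"],s["grip_force"],s["ee_pos"],s["contact_force"])
r=servo_line(box((-45,-112-30,178)),ori(),vel=60,threshold=18); s=get_state(); print(r,tobox(s["ee_pos"]),s["gripper_width"],s["contact_force"])
grip(0.6); servo_line(box((-45,-139,255)),ori(),vel=200)
c=camera("wrist"); cv2.imwrite("pics/w2.png",c["image"])
for k,z in{"catch_grip":172.5,"flap_tab":147,"flap_hinge":147}.items():
    for r in spot_point("wrist",k)[:1]: print(k,round(r["score"],2),np.round(r["at"]),tobox(watz(c,r["at"],z)))
print(get_state()["t"])
E
```

```text
False
0.1319739104166584 19.994391202926636 [483.64415189 128.78697731 177.97930245] [ 0.40620358 -2.76260387 -0.23043982]
True [ -44.8 -137.1] 0.1260570438666224 [-1.92637481  6.79437305  2.46434076]
catch_grip 0.69 [526. 314.] [ -94.6 -295.7]
flap_tab 0.62 [150. 306.] [-97.6   4.9]
flap_hinge 0.82 [137.  94.] [71.1  2. ]
7.5083
```

View pics/w2.png

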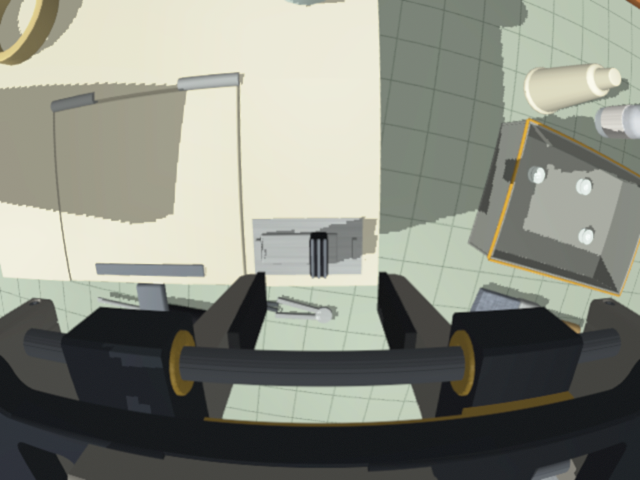

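```bash
cat >> h.py <<'E'
def arc(th,a,r=174):
    z=np.array([np.sin(a),0,-np.cos(a)]); g=np.array([72-r*np.cos(th),1,147+r*np.sin(th)])+2*z
    return box(g),ori(a)
E
python3 - <<'E'
from h import *
p,o=arc(0,.3); p[2]=235
servo_line(p,o,vel=250)
p,o=arc(0,.3); print(servo_line(p,o,vel=120,threshold=15))
grip(0.0,18); s=get_state(); print(s["gripper_width"],s["grip_force"],s["contact_force"],s["t"])
for i,th in enumerate(np.linspace(0,1.8,11)[1:]):
    a=.3-.6*th/1.8; p,o=arc(th,a); r=servo_line(p,o,vel=110,threshold=40); s=get_state()
    print(round(th,2),r,round(s["gripper_width"],3),s["contact_force"].round(1),round(s["t"],2))
    if r or s["gripper_width"]<.2: break
c=camera("side"); cv2.imwrite("pics/d3.png",c["image"])
E
```

```text
False
0.2774657918346083 18.01115334033966 [ 2.72375314 -9.37597851  4.09580327] 9.725
0.18 False 0.285 [ 1.9 -6.8 -1.5] 10.16
0.36 False 0.279 [ 0.  -5.8  0.7] 10.59
0.54 False 0.281 [-0.9 -6.2  0.9] 11.03
0.72 False 0.28 [-1.8 -5.   2.3] 11.46
0.9 False 0.284 [-1.4 -4.9  3. ] 11.89
1.08 False 0.283 [ 0.3 -5.6  2.2] 12.32
1.26 False 0.277 [-0.3 -4.6  1.2] 12.76
1.44 False 0.282 [ 0.6 -3.3 -1.1] 13.19
1.62 False 0.281 [ 0.8 -1.9 -3.3] 13.62
1.8 False 0.28 [-0.3 -0.3 -4.5] 14.06
```

View pics/d3.png

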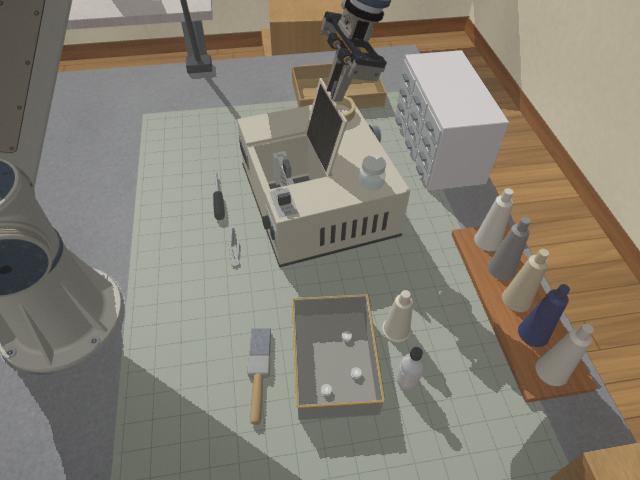

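```bash
python3 - <<'E'
from h import *
grip(0.6); p,o=arc(1.8,-.3); g=box((72+42+25,1,0)); z=p[2]
servo_line([p[0]+.3*80*np.cos(BX[2]),p[1]+.3*80*np.sin(BX[2]),z+76],o,vel=200)
servo_line(box((-20,0,z+76)),ori(),vel=250)
servo_line(box((-20,0,260)),ori(),vel=250)
c=camera("wrist"); cv2.imwrite("pics/w4.png",c["image"]); o,_=wray(c,(320,240)); e=get_state()["ee_pos"]
print("cam rel",tobox(o)-tobox(e),o[2]-e[2])
for k,z in{"filter_grip":125,"filter":20,"catch_grip":172.5,"flap_hinge":147,"slot":20}.items():
    for r in spot_point("wrist",k)[:1]: print(k,round(r["score"],2),np.round(r["at"]),tobox(watz(c,r["at"],z)))
for n in("scene","side"):
    c=camera(n)
    for k,z in{"filter_grip":125,"catch_grip":172.5,"tin":0}.items():
        for r in spot_point(n,k)[:1]: w=atz(c,r["at"],z);print(n,k,round(r["score"],2),np.round(r["at"]),w.round(),tobox(w))
for q in(BX[2],BX[2]+np.pi,BX[2]-np.pi): print(solve_ik(box((0,0,127)),[np.pi,0,q]))
print(get_state()["t"])
E
```

```text
cam rel [67.5  1.6] 151.20821470722552
filter_grip 0.63 [323. 218.] [-4.4  0.8]
filter 0.85 [322. 200.] [-4.   2.4]
catch_grip 0.65 [506. 284.] [ -44.8 -136.5]
flap_hinge 0.72 [319. 121.] [69.8  4.3]
slot 0.88 [321. 199.] [-3.6  3. ]
scene filter_grip 0.88 [415. 337.] [506. 248. 125.] [-5.4  2.1]
scene catch_grip 0.79 [369. 272.] [494. 108. 172.] [ -37.9 -134.6]
scene tin 0.86 [254. 233.] [ 545. -200.    0.] [ -34.2 -446.2]
side filter_grip 0.82 [286. 168.] [507. 243. 125.] [-5.3 -3.2]
side catch_grip 0.54 [285. 198.] [487. 103. 172.] [ -45.2 -138.4]
side tin 0.65 [332. 362.] [ 537. -190.    0.] [ -40.1 -435.6]
[ 4.46586314e-01  3.86968502e-01  1.84783142e+00 -4.44089210e-16
  9.06792735e-01  1.86638264e+00]
[ 0.44658631  0.3869685   1.84783142  0.          0.90679273 -1.27521001]
[ 0.44658631  0.3869685   1.84783142  0.          0.90679273 -1.27521001]
17.4167
```

View pics/w4.png

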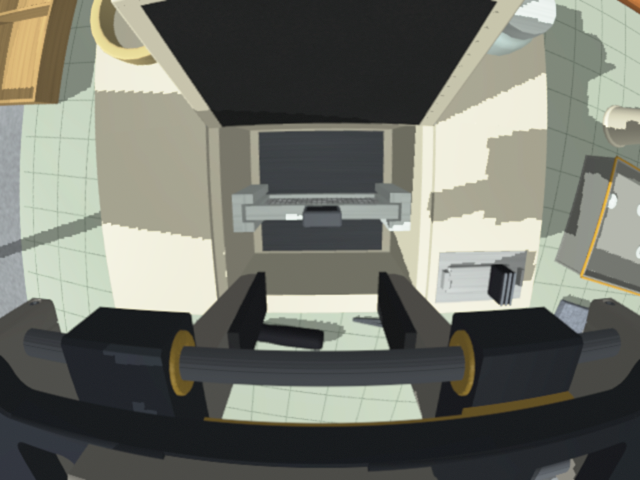

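```bash
python3 - <<'E'
from h import *
o=[np.pi,0,BX[2]-np.pi]
X=-4
goto(box((X,0,270)),o); print(get_state()["q"].round(2))
print(servo_line(box((X,0,127)),o,vel=120,threshold=12))
grip(0.0,30); s=get_state(); print(s["gripper_width"],s["grip_force"],s["contact_force"],s["t"])
if .25<s["gripper_width"]<.42:
    r=servo_line(box((X,0,150)),o,vel=40,threshold=25); s=get_state(); print(r,s["contact_force"],s["gripper_width"])
    if not r:
        r=servo_line(box((X,0,325)),o,vel=90,threshold=30); s=get_state(); print(r,s["contact_force"],s["gripper_width"],s["ee_pos"],s["t"])
c=camera("side"); cv2.imwrite("pics/d5.png",c["image"])
E
```

```text
[ 0.45  0.22  1.72  0.    1.2  -1.27]
False
0.3212078818887734 30.00055968761444 [0.42679402 0.16547595 2.22220689] 21.9167
False [-0.38180912  0.23073846 -0.79600412] 0.3223867923926083
False [ 0.43590316  0.18232708 -0.93858744] 0.32436120592454615 [507.16575789 245.82911705 324.5045784 ] 24.7333
```

View pics/d5.png

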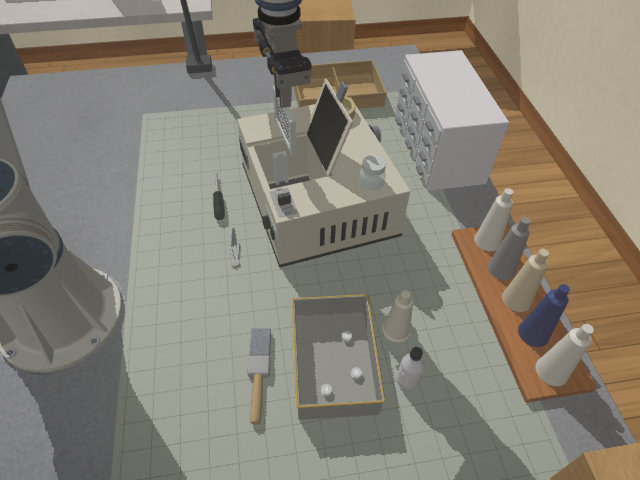

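```bash
python3 - <<'E'
from h import *
o=[np.pi,0,-.12-np.pi]
servo_line([543,-195,325],o,vel=150); servo_line([543,-195,219],o,vel=90)
dwell(.5); s=get_state(); print(s["gripper_width"],s["grip_force"],s["contact_force"],s["q"].round(2),s["t"])
I=[]
for n in("side","scene"):
    c=camera(n); I.append(c["image"])
    for k,z in{"filter":112,"filter_grip":217,"tin":0,"catch_grip":172.5}.items():
        for r in spot_point(n,k)[:1]: print(n,k,round(r["score"],2),np.round(r["at"]),atz(c,r["at"],z).round())
cv2.imwrite("pics/e6.png",np.hstack([cv2.resize(I[0][150:450,180:480],(400,400)),cv2.resize(I[1][100:400,130:430],(400,400))]))
E
```

```text
0.3255664018213851 29.999787211418152 [-2.02551305e-04  6.84037980e-01 -7.61639977e-01] [-0.35  0.29  1.75 -0.    1.1  -1.8 ] 29.7083
side filter 0.61 [339. 336.] [ 546. -197.  112.]
side tin 0.86 [332. 361.] [ 539. -189.    0.]
side catch_grip 0.81 [283. 198.] [484. 102. 172.]
scene filter 0.75 [250. 205.] [ 543. -198.  112.]
scene filter_grip 0.6 [246. 176.] [ 543. -194.  217.]
scene tin 0.95 [257. 233.] [ 540. -195.    0.]
scene catch_grip 0.63 [368. 270.] [492. 104. 172.]
```

View pics/e6.png

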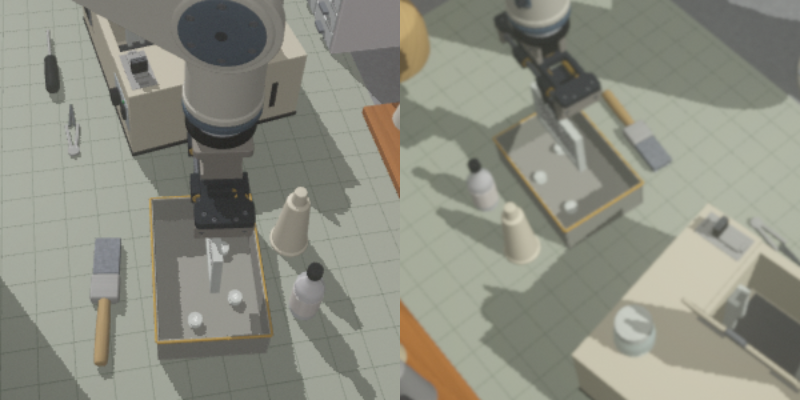

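```bash
python3 -c "
from workcell import *
print(get_state()['joint_velocities']); print(close_job())"
```

```text
[-1.86326734e-03  5.37656157e-04  1.50393045e-05  1.70449481e-04
 -5.03333864e-04  9.94714378e-04]
the job is handed in; nothing more can be done
None
```

I handed the job in at about 30 s of the 69 s. The bolt is drawn to its stop and the flap is standing open. The filter is held upright, still and centred over the tin, its lower edge about 45 mm above the rim. In the last pictures nothing else on the bench looked moved. The hand-in returned no verdict.

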